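# Move a disk array to its new dock, bay for bay

## Robot

A 7-joint arm with a two-finger parallel gripper is mounted at the origin on a cart in front of the work surface, level with it; the furniture and walls round the work are solid. World frame = base frame: x ahead of the robot, y to its left, z up, the work surface at z = 0. Lengths are in m, angles in rad, forces in N, time in s.
With the tool pointing down it reaches from about 0.425 to 0.875 m from the base axis. Payload 8.4 kg.
Tool frame: the origin (TCP) lies midway between the tips of the shut fingers; the grasp point (between the pads) lies 19 mm behind it; z points along the fingers, y is the line along which they close (so a half turn about z gives the same grasp; the last joint's range is limited). The gripper opens to 87 mm and grips with 3 to 60 N. Pads are 19 mm wide; open, the fingers measure 117 mm over their backs; the gripper's body (75 mm by 190 mm) begins 51 mm behind the grasp point.
Start: joints at [1.15, 0.333, 0.04, 1.465, -0.013, 1.343, -0.059], TCP at [0.206, -0.617, 0.188] pointing down, gripper open.
Joint ranges: [-2.58, 2.58], [-0.38, 2.09], [-1.3, 1.39], [0.25, 2.4], [-1.5, 4.64], [0.08, 2.09], [-2.65, 2.65]. Speed limits (rad/s): [2.22, 2.22, 2.79, 2.79, 3.14, 3.14, 3.14].

## Interface

Orientations are given as a unit quaternion [w, x, y, z].
In Python, from rig import r gives the robot as it stands.
- The arm moves only by the tool play_rows, never from a script. Its argument "steps" is a list of rows, each an object with "translation": the shift along the world's x, y, z in m, a list of three; "rotation": the turn, a rotation vector about the world's x, y, z in rad, a list of three; "claw": the opening, from -1 (shut) to 1 (fully open). In form: [{"translation": [tx, ty, tz], "rotation": [rx, ry, rz], "claw": claw}, ...]. A call has 1 to 10 rows; each row shifts and turns the commanded pose from where the row before left it; what a row does not reach is not made up. A row lasts 1/8 s, in which the tool goes at most 62.5 mm and 10.7 degrees, less where a joint would pass 70% of its speed; a pose out of reach is approached as far as the arm can. A call with a gripper value outside its range is refused whole. The fingers move at their own pace and stop on an object; "squeeze" is the grip in N (left out, the last holds). Time passes only in rows, so rows that do not move let the fingers close. It gives the time, the measured TCP pose, the force, the opening and the grip force at its end, in the units of the state.
- r.state(): the state, without advancing time (a new reading comes with each control period).
- r.grab_frame(name): name is "scene" or "side" or "wrist"; returns a dict with "image" (480x640x3 uint8, red, green, blue), "range_z" (480x640 float32, m along the optical axis (not along the pixel's ray), 0 where there is no reading), "K" (3x3 intrinsics, pixels), "R" (3x3) and "t" (3): a world point X has camera coordinates R X + t. Camera axes: x right, y down, z forward; pixel columns grow to the right and rows downward; lengths in m; the calibration is good to about 2 mm. A picture is of the moment at which its call begins.
- r.close_job(): hands the job in; it is judged then, once.
The state is a dict: "time": time; "qpos": joint angles; "joint_velocities": joint speeds; "joint_torque": joint torques, N m; "ee_pos": TCP position; "tcp_rot": TCP orientation; "ft_force": force on the tool from outside, world axes, zero at the start; "moment": the same for the moment, N m; "opening": finger opening in m; "finger_force": force on a finger pad.
Only numpy, scipy, OpenCV 4.12 (cv2) and the standard library are available. Lean on these libraries where they do the work, as an engineer would, in place of code of your own. Each camera call takes 0.05 s, during which the arm holds its last target. There are 200 camera calls.

## Task

Move the four storage drives from the old black dock into the new white dock, one at a time and straight across, without putting any down elsewhere: each goes into the bay with the same number it had, because the array only starts when the bay order is kept; on either dock bay 1 is the one next to the round power button. Keep the drives upright, lower each one gently until it is fully home on the floor of its bay, and leave the mouse, the earphone case and the roll of tape where they are.

Things in the scene. Friction and masses are not known exactly. Their poses are not given: they have to be found in the camera images.
- drive_blue: storage drive with a blue cap over its top 18 mm, silver sides: an upright plate 70 mm wide (own x), 15 mm thick (own y), 100 mm tall (own z, up), about 0.13 kg. Origin: centre of its underside. Central plug below, fits either way round. At the start it stands in one bay of the old dock, axes parallel to the dock's; neighbours leave 33 mm between them for a finger (open only part way).
- drive_green: storage drive with a green cap over its top 18 mm, silver sides: an upright plate 70 mm wide (own x), 15 mm thick (own y), 100 mm tall (own z, up), about 0.13 kg. Origin: centre of its underside. Central plug below, fits either way round. At the start it stands in one bay of the old dock, axes parallel to the dock's; neighbours leave 33 mm between them for a finger (open only part way).
- drive_orange: storage drive with an orange cap over its top 18 mm, silver sides: an upright plate 70 mm wide (own x), 15 mm thick (own y), 100 mm tall (own z, up), about 0.13 kg. Origin: centre of its underside. Central plug below, fits either way round. At the start it stands in one bay of the old dock, axes parallel to the dock's; neighbours leave 33 mm between them for a finger (open only part way).
- drive_red: storage drive with a red cap over its top 18 mm, silver sides: an upright plate 70 mm wide (own x), 15 mm thick (own y), 100 mm tall (own z, up), about 0.13 kg. Origin: centre of its underside. Central plug below, fits either way round. At the start it stands in one bay of the old dock, axes parallel to the dock's; neighbours leave 33 mm between them for a finger (open only part way).
- old_dock: old dock, black, immovable, 102 mm deep (own x, front at -x), 216 long (own y), 52 high; origin on the desk, mid-row. Four bays in a row at own x = 0; bays 1, 2, 3, 4 at own y = +72, +24, -24, -72 mm, round steel power button at +104. 1 to 4 dots on the front rim mark each bay. Bay floor, where a drive rests, 10 mm above the desk; a seated drive stands 58 mm out. All bays full at first.
- new_dock: new dock, white, immovable, empty at first; the old one's mirror image (same sizes, origin, axes): bays 1, 2, 3, 4 at own y = -72, -24, +24, +72 mm, power button at -104. Each bay takes a drive upright, its thickness along the row (own y): mouth 30 (y) x 85 mm (x) at 52 mm height, sloping in to 18 x 73 mm at 36 mm; floor 10 mm above the desk.
- mouse: bystander: dark computer mouse, 113 x 63 x 37 mm, lying loose on the desk; origin at the centre of its underside
- ear_case: bystander: small black earphone case, 47 x 58 x 24 mm, lying loose on the desk; origin at the centre of its underside
- tape_roll: bystander: roll of tan adhesive tape, 58 mm across, 19 mm high, lying loose on the desk; origin at the centre of its underside
Not all that is in view belongs to the job. What is shaped like the drive_red but purple or yellow is not meant.

How it is judged:
At the end, for the whole second after the job is handed in: All four drives stand fully down in the new dock, one to a bay, each within 8 mm of the row's centre line and 4 mm of the bay floor, leaning under 0.15 rad, at rest and released; each in the bay of its old number (judged throughout: no number may be filled on both docks at once) (x of drive_blue in the frame of new_dock between -0.008 and 0.008 m and x of drive_green in the frame of new_dock between -0.008 and 0.008 m and x of drive_orange in the frame of new_dock between -0.008 and 0.008 m and x of drive_red in the frame of new_dock between -0.008 and 0.008 m and y of drive_blue in the frame of new_dock between -0.08 and 0.08 m and y of drive_green in the frame of new_dock between -0.08 and 0.08 m and y of drive_orange in the frame of new_dock between -0.08 and 0.08 m and y of drive_red in the frame of new_dock between -0.08 and 0.08 m and z of drive_blue in the frame of new_dock between 0.006 and 0.014 m and z of drive_green in the frame of new_dock between 0.006 and 0.014 m and z of drive_orange in the frame of new_dock between 0.006 and 0.014 m and z of drive_red in the frame of new_dock between 0.006 and 0.014 m and angle between each of drive_blue, drive_green, drive_orange, drive_red's own z axis and vertical below 0.15 rad and linear speed of each of drive_blue, drive_green, drive_orange, drive_red below 0.02 m/s and contact force between each of drive_blue, drive_green, drive_orange, drive_red and the fingers below 0.1 N); the robot touches nothing.
It fails at once if the mouse, the earphone case or the tape roll is pushed more than 30 mm from its place (distance of any of mouse, ear_case, tape_roll from where it was at the start of the episode above 0.03 m).
It fails at once if a drive is tipped over (leans more than 0.6 rad) (angle between any of drive_blue, drive_green, drive_orange, drive_red's own z axis and vertical above 0.6 rad).
It fails at once if a drive is put down or dropped outside the docks (height (world z) of any of drive_blue, drive_green, drive_orange, drive_red below 0.006 m).
It fails at once if a drive is dropped into a bay instead of lowered (it passes the last 25 mm above a bay floor faster than 0.5 m/s) ((height (world z) of drive_blue below 0.035 m and linear speed of drive_blue above 0.5 m/s) or (height (world z) of drive_green below 0.035 m and linear speed of drive_green above 0.5 m/s) or (height (world z) of drive_orange below 0.035 m and linear speed of drive_orange above 0.5 m/s) or (height (world z) of drive_red below 0.035 m and linear speed of drive_red above 0.5 m/s)).
It fails at once if a drive is put into a bay of the new dock whose number is still filled on the old dock: a wrong bay ((((y of drive_blue in the frame of new_dock between -0.084 and -0.06 m and height (world z) of drive_blue below 0.02 m) or (y of drive_green in the frame of new_dock between -0.084 and -0.06 m and height (world z) of drive_green below 0.02 m) or (y of drive_orange in the frame of new_dock between -0.084 and -0.06 m and height (world z) of drive_orange below 0.02 m) or (y of drive_red in the frame of new_dock between -0.084 and -0.06 m and height (world z) of drive_red below 0.02 m)) and ((y of drive_blue in the frame of old_dock between 0.06 and 0.084 m and height (world z) of drive_blue below 0.02 m) or (y of drive_green in the frame of old_dock between 0.06 and 0.084 m and height (world z) of drive_green below 0.02 m) or (y of drive_orange in the frame of old_dock between 0.06 and 0.084 m and height (world z) of drive_orange below 0.02 m) or (y of drive_red in the frame of old_dock between 0.06 and 0.084 m and height (world z) of drive_red below 0.02 m))) or (((y of drive_blue in the frame of new_dock between -0.036 and -0.012 m and height (world z) of drive_blue below 0.02 m) or (y of drive_green in the frame of new_dock between -0.036 and -0.012 m and height (world z) of drive_green below 0.02 m) or (y of drive_orange in the frame of new_dock between -0.036 and -0.012 m and height (world z) of drive_orange below 0.02 m) or (y of drive_red in the frame of new_dock between -0.036 and -0.012 m and height (world z) of drive_red below 0.02 m)) and ((y of drive_blue in the frame of old_dock between 0.012 and 0.036 m and height (world z) of drive_blue below 0.02 m) or (y of drive_green in the frame of old_dock between 0.012 and 0.036 m and height (world z) of drive_green below 0.02 m) or (y of drive_orange in the frame of old_dock between 0.012 and 0.036 m and height (world z) of drive_orange below 0.02 m) or (y of drive_red in the frame of old_dock between 0.012 and 0.036 m and height (world z) of drive_red below 0.02 m))) or (((y of drive_blue in the frame of new_dock between 0.012 and 0.036 m and height (world z) of drive_blue below 0.02 m) or (y of drive_green in the frame of new_dock between 0.012 and 0.036 m and height (world z) of drive_green below 0.02 m) or (y of drive_orange in the frame of new_dock between 0.012 and 0.036 m and height (world z) of drive_orange below 0.02 m) or (y of drive_red in the frame of new_dock between 0.012 and 0.036 m and height (world z) of drive_red below 0.02 m)) and ((y of drive_blue in the frame of old_dock between -0.036 and -0.012 m and height (world z) of drive_blue below 0.02 m) or (y of drive_green in the frame of old_dock between -0.036 and -0.012 m and height (world z) of drive_green below 0.02 m) or (y of drive_orange in the frame of old_dock between -0.036 and -0.012 m and height (world z) of drive_orange below 0.02 m) or (y of drive_red in the frame of old_dock between -0.036 and -0.012 m and height (world z) of drive_red below 0.02 m))) or (((y of drive_blue in the frame of new_dock between 0.06 and 0.084 m and height (world z) of drive_blue below 0.02 m) or (y of drive_green in the frame of new_dock between 0.06 and 0.084 m and height (world z) of drive_green below 0.02 m) or (y of drive_orange in the frame of new_dock between 0.06 and 0.084 m and height (world z) of drive_orange below 0.02 m) or (y of drive_red in the frame of new_dock between 0.06 and 0.084 m and height (world z) of drive_red below 0.02 m)) and ((y of drive_blue in the frame of old_dock between -0.084 and -0.06 m and height (world z) of drive_blue below 0.02 m) or (y of drive_green in the frame of old_dock between -0.084 and -0.06 m and height (world z) of drive_green below 0.02 m) or (y of drive_orange in the frame of old_dock between -0.084 and -0.06 m and height (world z) of drive_orange below 0.02 m) or (y of drive_red in the frame of old_dock between -0.084 and -0.06 m and height (world z) of drive_red below 0.02 m)))).
It also fails if it takes over 120 s, if anything falls off the work surface, if the arm or the gripper's body presses on something with over 40 N, if the wrist force passes 120 N, or if a joint passes its speed limit or range.

## Working session

There is one attempt and no reset: what is moved stays moved. The work goes in short steps, Python scripts to look and compute and a tool call to move; the robot and the scene stay as the last step left them, time stands still between calls to the robot, and variables do not carry over. Pictures are saved under pics/ and viewed, at most 14 in all, crops included, and the job is handed in when it is done.

Besides the shell and the picture viewer there is one more tool, called after "Emit:" by a JSON object that holds its "api" and its "payload". play_rows: Moves the arm, as the interface text tells. Its arguments: {"type":"object","properties":{"steps":{"type":"array","items":{"type":"object","properties":{"translation":{"type":"array","items":{"type":"number"}},"rotation":{"type":"array","items":{"type":"number"}},"claw":{"type":"number"}}}},"squeeze":{"type":"number"}},"required":["steps"]}

```bash
mkdir -p pics
python3 - <<'E'
from rig import r
import cv2,numpy as np
for n in ("scene","side"):
    f=r.grab_frame(n); cv2.imwrite(f"pics/{n}0.png",f["image"][:,:,::-1]); np.savez(f"{n}0.npz",**f)
    print(n,f["K"].tolist(),(-f["R"].T@f["t"]).round(3))
print(r.state())
E
```

```text
scene [[486.7872175721859, 0.0, 318.84977140412053], [0.0, 486.7872175721859, 240.74976910934186], [0.0, 0.0, 1.0]] [0.225 0.699 0.863]
side [[441.37049325430104, 0.0, 330.65596521686433], [0.0, 441.37049325430104, 239.87333575075877], [0.0, 0.0, 1.0]] [0.306 0.94  0.612]
{'time': 0.1, 'qpos': array([ 1.14976502,  0.33382699,  0.03988479,  1.46615044, -0.0133716 ,
        1.34331122, -0.05848662]), 'joint_velocities': array([-0.00028664, -0.00012165,  0.00087017, -0.00127028,  0.00164655,
       -0.00044809, -0.00018781]), 'joint_torque': array([ 5.18038461e-03, -6.57807255e+01,  1.34018999e+00, -4.04711652e+01,
       -5.98339294e-02,  4.08203434e-02,  5.27943700e-05]), 'ee_pos': array([ 0.20540727, -0.61620389,  0.18727285]), 'tcp_rot': array([-6.93140406e-04,  9.87081235e-01,  1.60218986e-01, -1.76511954e-04]), 'ft_force': array([ 1.40013604, -1.0977832 ,  0.18524748]), 'moment': array([-0.01312689,  0.03251925, -0.00570076]), 'finger_force': 0.0, 'opening': 0.08701970838413163}
```

View pics/scene0.png

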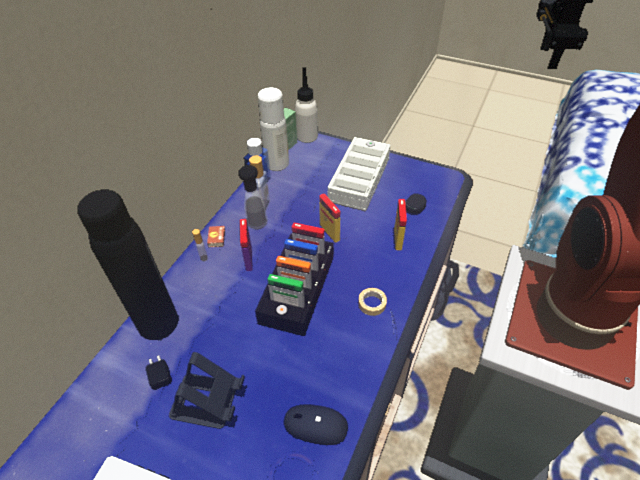

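View pics/side0.png

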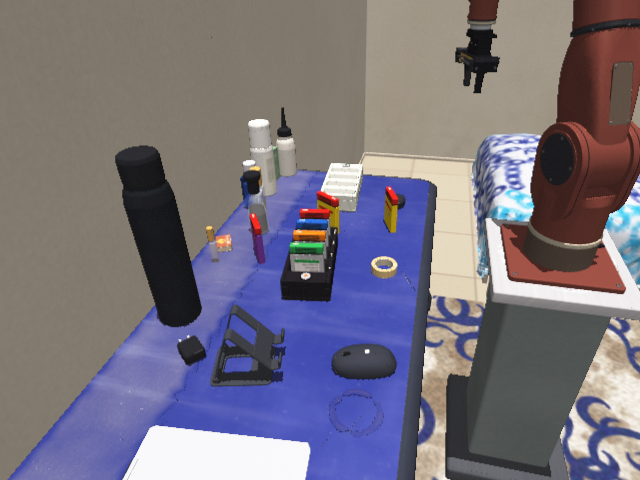

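The old dock's button is at scene pixel (282,310), the near (+y) end, so bays 1–4 hold green, orange, blue and red. The new dock's button is at (370,144), its far end, so bay 1 is the farthest one. Two yellow decoys and one purple decoy stand near the path.

```bash
cat > h.py <<'E'
import numpy as np,cv2
def cloud(f):
    z=f["range_z"]; v,u=np.nonzero(z>0); d=z[v,u]; K=f["K"]
    P=np.c_[(u-K[0,2])/K[0,0]*d,(v-K[1,2])/K[1,1]*d,d]
    return (P-f["t"])@f["R"], f["image"][v,u].astype(int),u,v
def rect(Q):
    (c,s,a)=cv2.minAreaRect((Q*1000).astype(np.float32)); return np.round(c,1),np.round(s,1),round(a,1)
E
python3 - <<'E'
import numpy as np,cv2
from h import *
for n in ("scene","side"):
    f=dict(np.load(n+"0.npz")); P,C,u,v=cloud(f)
    hsv=cv2.cvtColor(C.astype(np.uint8)[None],cv2.COLOR_RGB2HSV)[0].astype(int)
    x,y,z=P.T
    ws=(x>.35)&(x<1.1)&(abs(y)<.9)
    desk=ws&(hsv[:,0]>110)&(hsv[:,0]<130)&(abs(z)<.02); print(n,"desk z",np.median(z[desk]))
    box=(u>320)&(u<400)&(v>125)&(v<220)
    nd=box&(z>.045)&(z<.058)&(C.min(1)>120)
    print("newdock",rect(P[nd][:,:2]),np.median(z[nd]),nd.sum())
    bx=((u>250)&(u<335)&(v>215)&(v<335)) if n=="scene" else ((u>278)&(u<340)&(v>200)&(v<305))
    od=bx&(z>.044)&(z<.058); print("olddock",rect(P[od][:,:2]),np.median(z[od]))
    for k,(lo,hi) in dict(green=(50,85),orange=(8,18),blue=(100,118),red=(-1,7)).items():
        m=bx&(z>.104)&(z<.114)&(hsv[:,0]>=lo)&(hsv[:,0]<=hi)&(hsv[:,1]>130)
        if m.sum()>5: print(k,m.sum(),rect(P[m][:,:2]),np.median(z[m]))
    # height map
    H=np.zeros((500,400)); m=(x>.3)&(x<1.1)&(y>-.5)&(y<.5)&(z>-.02)&(z<.35)
    i=((.5-y[m])*500).astype(int); j=((1.1-x[m])*500).astype(int)
    o=np.argsort(z[m]); im=np.zeros((500,400,3),np.uint8); im[i[o],j[o]]=C[m][o][:,::-1]; 
    cv2.imwrite(f"pics/top_{n}.png",im)
    # tall obstacles components
    m2=(x>.3)&(x<1.2)&(y>-.6)&(y<.6)&(z>.015)&(z<.5)
    G=np.zeros((240,180),np.float32); np.maximum.at(G,(((.6-y[m2])*200).astype(int),((1.2-x[m2])*200).astype(int)),z[m2])
    nn,L,st,ce=cv2.connectedComponentsWithStats((G>0).astype(np.uint8))
    for q in range(1,nn):
        if st[q,4]>15: 
            l,t,w,h,a=st[q]; print("obj x %.2f..%.2f y %.2f..%.2f top %.3f"%(1.2-(l+w)/200,1.2-l/200,.6-(t+h)/200,.6-t/200,G[L==q].max()))
E
```

```text
scene desk z 0.0006903599898848366
newdock (array([ 556.6, -221.2]), array([104. , 223.5]), 4.6) 0.052434477460034684 1719
olddock (array([576. , 143.4]), array([196.1, 295. ]), 23.1) 0.05229979770812233
green 229 (array([535.9, 222.1]), array([67.4, 15.8]), 8.1) 0.11001745357675581
orange 196 (array([542.7, 174.6]), array([66.5, 16.2]), 7.6) 0.11024555157053689
blue 203 (array([544.3, 172.9]), array([ 69. , 110.5]), 8.3) 0.10999017991979328
red 42 (array([550.9, 127.4]), array([ 66.6, 111.8]), 7.5) 0.10729372106314282
obj x 0.83..0.84 y -0.60..0.60 top 0.500
obj x 0.51..0.64 y 0.40..0.51 top 0.111
obj x 0.66..0.72 y 0.42..0.48 top 0.029
obj x 0.32..0.44 y 0.38..0.45 top 0.040
obj x 0.72..0.80 y 0.32..0.40 top 0.352
obj x 0.48..0.60 y 0.04..0.28 top 0.115
obj x 0.66..0.71 y 0.10..0.17 top 0.104
obj x 0.35..0.41 y 0.10..0.16 top 0.023
obj x 0.76..0.82 y 0.08..0.14 top 0.021
obj x 0.70..0.75 y 0.01..0.05 top 0.168
obj x 0.51..0.58 y -0.04..0.01 top 0.105
obj x 0.72..0.76 y -0.06..-0.01 top 0.157
obj x 0.38..0.42 y -0.10..-0.03 top 0.106
obj x 0.77..0.81 y -0.14..-0.07 top 0.138
obj x 0
[... 759 characters left out ...]
0.022
obj x 0.51..0.64 y 0.40..0.51 top 0.110
obj x 0.66..0.72 y 0.42..0.48 top 0.029
obj x 0.33..0.44 y 0.39..0.45 top 0.040
obj x 0.72..0.80 y 0.33..0.40 top 0.351
obj x 0.48..0.60 y 0.04..0.28 top 0.114
obj x 0.66..0.71 y 0.10..0.17 top 0.104
obj x 0.35..0.42 y 0.10..0.16 top 0.023
obj x 0.76..0.82 y 0.08..0.14 top 0.020
obj x 0.70..0.75 y 0.00..0.05 top 0.168
obj x 0.52..0.58 y -0.04..0.01 top 0.104
obj x 0.72..0.76 y -0.06..-0.01 top 0.155
obj x 0.38..0.42 y -0.10..-0.03 top 0.104
obj x 0.77..0.82 y -0.12..-0.07 top 0.137
obj x 0.50..0.62 y -0.34..-0.11 top 0.059
obj x 0.75..0.82 y -0.22..-0.16 top 0.221
obj x 0.37..0.40 y -0.21..-0.15 top 0.027
obj x 0.73..0.80 y -0.35..-0.27 top 0.218
```

View pics/top_scene.png

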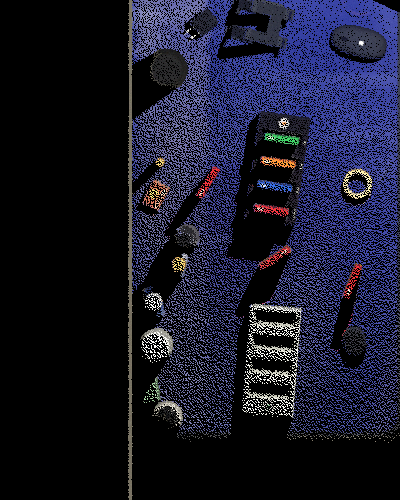

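The top view shows both docks, rows running along roughly y, with the yellow decoy between them. Next, a joint fit of both dock poses.

Run:
```python
import numpy as np,cv2
from h import *
for n in ("scene","side"):
    f=dict(np.load(n+"0.npz")); P,C,u,v=cloud(f)
    c0=np.array([.5365,.223]); d=np.array([np.sin(.14),-np.cos(.14)]); e=np.array([d[1]*-1,d[0]])
    cs=[]
    for k in range(4):
        q=P[:,:2]-(c0+.048*k*d); m=(abs(q@d)<.014)&(abs(q@e)<.045)&(P[:,2]>.105)&(P[:,2]<.114)
        r_=rect(P[m][:,:2]); cs.append(r_[0]); print(n,k,r_,m.sum())
    cs=np.array(cs); dd=cs[3]-cs[0]; print("row yaw",np.degrees(np.arctan2(dd[0],-dd[1])),np.linalg.norm(dd),"mid",cs.mean(0))
    # new dock long sides via rim points at top height
    m=(abs(P[:,0]-.557)<.075)&(abs(P[:,1]+.221)<.13)&(P[:,2]>.049)&(P[:,2]<.0545)&(C.min(1)>110)
    print("new",rect(P[m][:,:2]))
    Q=P[m][:,:2]; m2=m.nonzero()[0];
```

```text
scene 0 (array([536.7, 222. ]), array([68.9, 17.1]), 9.1) 259
scene 1 (array([544.3, 174.4]), array([69.6, 17.5]), 6.6) 239
scene 2 (array([550.9, 127.1]), array([69. , 18.3]), 8.6) 226
scene 3 (array([558.2,  80. ]), array([69.6, 17.5]), 9.0) 210
row yaw 8.609671780773555 143.6184180389131 mid [547.525 150.875]
new (array([ 556.7, -222. ]), array([104. , 221.9]), 4.6)
side 0 (array([539.8, 223.4]), array([68.4, 17.1]), 7.7) 206
side 1 (array([546.3, 175.8]), array([69.1, 16.4]), 10.7) 185
side 2 (array([553.5, 128.8]), array([69.3, 16.8]), 9.1) 171
side 3 (array([560.6,  81.1]), array([70. , 18.4]), 5.2) 154
row yaw 8.316035492787746 143.81213439762308 mid [550.05  152.275]
new (array([ 559.1, -222. ]), array([102.4, 220.9]), 4.5)
```

Emit:
{"api": "play_rows", "payload": {"steps": [{"translation": [0.03, 0.02, 0.02], "rotation": [0, 0, -0.03], "claw": 0.2}, {"translation": [0.04, 0.03, 0.02], "rotation": [0, 0, -0.03], "claw": -0.24}, {"translation": [0.04, 0.04, 0], "rotation": [0, 0, -0.03], "claw": -0.24}, {"translation": [0.04, 0.04, 0], "rotation": [0, 0, -0.03], "claw": -0.24}, {"translation": [0.04, 0.04, 0], "rotation": [0, 0, -0.03], "claw": -0.24}, {"translation": [0.04, 0.04, 0], "rotation": [0, 0, -0.03], "claw": -0.24}, {"translation": [0.04, 0.04, 0], "rotation": [0, 0, 0], "claw": -0.24}, {"translation": [0.03, 0.04, 0], "rotation": [0, 0, 0], "claw": -0.24}, {"translation": [0.03, 0.04, 0], "rotation": [0, 0, 0], "claw": -0.24}, {"translation": [0, 0, 0], "rotation": [0, 0, 0], "claw": -0.24}]}}

```text
time: 1.35
ee_pos: [0.5381, -0.2814, 0.2275]
tcp_rot: [-0.001, 0.997, 0.075, 0.0]
ft_force: [-0.1, 0.3, -0.2]
opening: 0.0331
finger_force: 0.0
```

Emit:
{"api": "play_rows", "payload": {"steps": [{"translation": [0, 0.05, 0], "rotation": [0, 0, 0], "claw": -0.24}, {"translation": [0, 0.05, 0], "rotation": [0, 0, 0], "claw": -0.24}, {"translation": [0, 0.05, 0], "rotation": [0, 0, 0], "claw": -0.24}, {"translation": [0, 0.05, 0], "rotation": [0, 0, 0], "claw": -0.24}, {"translation": [0, 0.05, 0], "rotation": [0, 0, 0], "claw": -0.24}, {"translation": [0, 0.05, 0], "rotation": [0, 0, 0], "claw": -0.24}, {"translation": [0, 0.05, 0], "rotation": [0, 0, 0], "claw": -0.24}, {"translation": [0, 0.05, 0], "rotation": [0, 0, 0], "claw": -0.24}, {"translation": [0, 0.05, 0], "rotation": [0, 0, 0], "claw": -0.24}, {"translation": [0, 0.05, 0], "rotation": [0, 0, 0], "claw": -0.24}]}}

```text
time: 2.6
ee_pos: [0.5357, 0.2136, 0.2278]
tcp_rot: [0.0, 0.998, 0.07, -0.0]
ft_force: [1.5, -0.1, -0.4]
opening: 0.0331
finger_force: 0.0
```

Emit:
{"api": "play_rows", "payload": {"steps": [{"translation": [0, 0, 0], "rotation": [0, 0, 0], "claw": -0.24}, {"translation": [0, 0, 0], "rotation": [0, 0, 0], "claw": -0.24}]}}

```text
time: 2.85
ee_pos: [0.5358, 0.2121, 0.2276]
tcp_rot: [0.0, 0.998, 0.07, -0.0]
ft_force: [0.4, 0.2, 0.0]
opening: 0.033
finger_force: 0.0
```

Run:
```python
from rig import r
import cv2,numpy as np
from h import *
f=r.grab_frame("wrist"); cv2.imwrite("pics/w1.png",f["image"][:,:,::-1])
P,C,u,v=cloud(f); s=r.state(); print(s["ee_pos"],s["qpos"].round(2))
d=np.array([.1471,-.9891]); e=np.array([.9891,.1471]); c0=np.array([.5382,.2228])
for k in range(4):
    q=P[:,:2]-(c0+.048*k*d); m=(abs(q@d)<.014)&(abs(q@e)<.045)&(P[:,2]>.104)&(P[:,2]<.116)
    if m.sum()>20: print(k,rect(P[m][:,:2]),m.sum(),np.median(P[m][:,2]))
```

```text
[0.53598384 0.21147914 0.22771203] [ 0.03  0.21 -0.57  1.57  0.12  1.4  -1.98]
0 (array([539.3, 222.2]), array([69.8, 15.4]), 9.0) 1386 0.10986621303389918
1 (array([545.9, 174.6]), array([69.9, 15.7]), 8.2) 1414 0.10977417027621067
2 (array([553. , 127.5]), array([69.2, 15.9]), 7.7) 1434 0.10973028539222236
3 (array([560.2,  80.4]), array([69.2, 15.6]), 7.6) 1479 0.10964595466160425
```

View pics/w1.png

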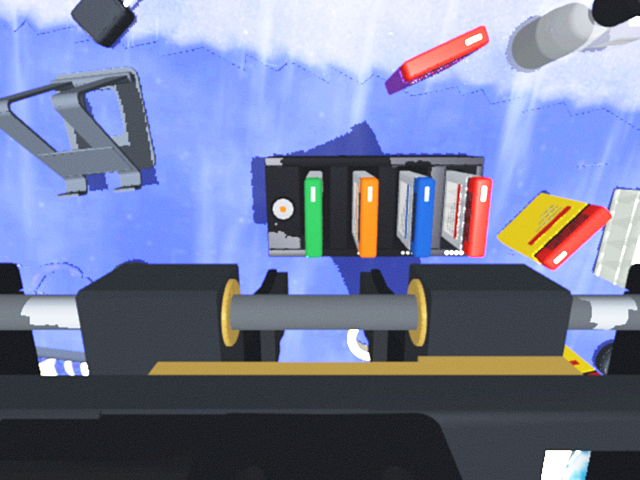

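The wrist view agrees with the fit: the green cap (314,215) is next to the button (283,209), and the fingers straddle clear gaps.

Emit:
{"api": "play_rows", "payload": {"steps": [{"translation": [0.003, 0.011, -0.03], "rotation": [0, 0, 0.007], "claw": -0.24}, {"translation": [0, 0, -0.04], "rotation": [0, 0, 0], "claw": -0.24}, {"translation": [0, 0, -0.02], "rotation": [0, 0, 0], "claw": -0.24}, {"translation": [0, 0, 0], "rotation": [0, 0, 0], "claw": -0.24}]}}

```text
time: 3.4
ee_pos: [0.5382, 0.2228, 0.1371]
tcp_rot: [0.0, 0.997, 0.073, -0.001]
ft_force: [-0.3, 0.6, 0.5]
opening: 0.0333
finger_force: 0.0
```

Emit:
{"api": "play_rows", "payload": {"squeeze": 25, "steps": [{"translation": [0.001, 0, -0.03], "rotation": [0, 0, 0], "claw": -0.24}, {"translation": [0, 0, -0.025], "rotation": [0, 0, 0], "claw": -0.24}, {"translation": [0, 0, -0.011], "rotation": [0, 0, 0], "claw": -0.24}, {"translation": [0, 0, 0], "rotation": [0, 0, 0], "claw": -0.24}, {"translation": [0, 0, 0], "rotation": [0, 0, 0], "claw": -1}, {"translation": [0, 0, 0], "rotation": [0, 0, 0], "claw": -1}, {"translation": [0, 0, 0], "rotation": [0, 0, 0], "claw": -1}, {"translation": [0, 0, 0], "rotation": [0, 0, 0], "claw": -1}]}}

```text
time: 4.4
ee_pos: [0.5401, 0.2246, 0.0728]
tcp_rot: [-0.0, 0.997, 0.074, 0.001]
ft_force: [0.2, -0.6, 5.0]
opening: 0.0141
finger_force: 25.0
```

Emit:
{"api": "play_rows", "payload": {"steps": [{"translation": [0, 0, 0.015], "rotation": [0, 0, 0], "claw": -1}, {"translation": [0, 0, 0.02], "rotation": [0, 0, 0], "claw": -1}, {"translation": [0, 0, 0.03], "rotation": [0, 0, 0], "claw": -1}, {"translation": [0, 0, 0.04], "rotation": [0, 0, 0], "claw": -1}, {"translation": [0, 0, 0.04], "rotation": [0, 0, 0], "claw": -1}, {"translation": [0, 0, 0.015], "rotation": [0, 0, 0], "claw": -1}, {"translation": [0, 0, 0], "rotation": [0, 0, 0], "claw": -1}]}}

```text
time: 5.28
ee_pos: [0.5399, 0.2246, 0.2329]
tcp_rot: [-0.0, 0.997, 0.074, 0.001]
ft_force: [0.1, -0.2, -2.2]
opening: 0.0142
finger_force: 25.0
```

Run:
```python
from rig import r
import cv2
a=r.grab_frame("scene")["image"]; cv2.imwrite("pics/s2.png",a[60:400,180:500,::-1])
print(r.state()["ft_force"],r.state()["ee_pos"],r.state()["opening"])
```

```text
[ 0.07659868  0.04968803 -1.90105633] [0.53927978 0.22421065 0.23142392] 0.014187087761384732
```

View pics/s2.png

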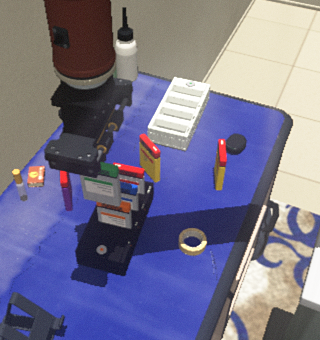

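Emit:
{"api": "play_rows", "payload": {"steps": [{"translation": [0.003, -0.03, 0], "rotation": [0, 0, -0.01], "claw": -1}, {"translation": [0.003, -0.05, 0], "rotation": [0, 0, -0.01], "claw": -1}, {"translation": [0.003, -0.055, 0], "rotation": [0, 0, -0.01], "claw": -1}, {"translation": [0.003, -0.055, 0], "rotation": [0, 0, -0.01], "claw": -1}, {"translation": [0.003, -0.055, 0], "rotation": [0, 0, -0.01], "claw": -1}, {"translation": [0.003, -0.055, 0], "rotation": [0, 0, -0.01], "claw": -1}, {"translation": [0.003, -0.055, 0], "rotation": [0, 0, -0.01], "claw": -1}, {"translation": [0.003, -0.055, 0], "rotation": [0, 0, 0], "claw": -1}, {"translation": [0, -0.05, 0], "rotation": [0, 0, 0], "claw": -1}, {"translation": [0, -0.03, 0], "rotation": [0, 0, 0], "claw": -1}]}}

```text
time: 6.58
ee_pos: [0.5618, -0.2687, 0.2294]
tcp_rot: [-0.0, 0.999, 0.038, -0.002]
ft_force: [0.1, 1.1, -2.3]
opening: 0.0147
finger_force: 25.0
```

Emit:
{"api": "play_rows", "payload": {"steps": [{"translation": [0, 0, 0], "rotation": [0, 0, 0], "claw": -1}, {"translation": [0, 0, 0], "rotation": [0, 0, 0], "claw": -1}]}}

```text
time: 6.82
ee_pos: [0.5631, -0.2645, 0.2304]
tcp_rot: [-0.001, 0.999, 0.04, -0.001]
ft_force: [-0.5, 1.1, -1.6]
opening: 0.0141
finger_force: 25.0
```

Run:
```python
from rig import r
import cv2,numpy as np
from h import *
f=r.grab_frame("wrist"); cv2.imwrite("pics/w2.png",f["image"][:,:,::-1]); np.savez("w2.npz",**f)
P,C,u,v=cloud(f); s=r.state(); print(s["ee_pos"],s["tcp_rot"],s["qpos"].round(2))
m=(abs(P[:,0]-.557)<.075)&(abs(P[:,1]+.221)<.13)&(P[:,2]>.045)&(P[:,2]<.0565)&(C.min(1)>110)
print("new",rect(P[m][:,:2]),m.sum(),np.median(P[m][:,2]))
```

```text
[ 0.56344298 -0.2640655   0.23091398] [-7.23951281e-04  9.99192341e-01  4.01702388e-02 -7.03144795e-04] [ 0.57  0.27 -0.25  1.46  0.07  1.42 -1.17]
new (array([ 558.8, -221.5]), array([101.7, 215.9]), 4.6) 12046 0.051971887021187574
```

View pics/w2.png

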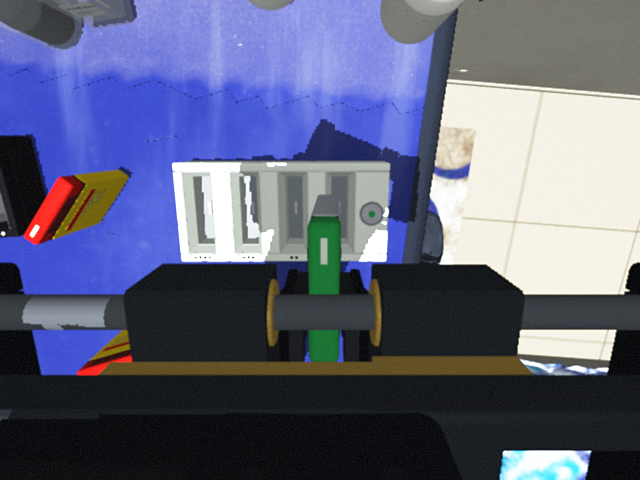

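The wrist view shows the button (372,213) at the right end, the bay-1 slot beside it (341,215) and the green drive upright in the gripper. The dock fit gives its exact size, so the pose is solid.

Emit:
{"api": "play_rows", "payload": {"steps": [{"translation": [0.002, -0.029, 0], "rotation": [0, 0, 0], "claw": -1}, {"translation": [0, 0, -0.03], "rotation": [0, 0, 0], "claw": -1}, {"translation": [0, 0, -0.04], "rotation": [0, 0, 0], "claw": -1}, {"translation": [0, 0, -0.03], "rotation": [0, 0, 0], "claw": -1}, {"translation": [0, 0, 0], "rotation": [0, 0, 0], "claw": -1}, {"translation": [0, 0, 0], "rotation": [0, 0, 0], "claw": -1}]}}

```text
time: 7.62
ee_pos: [0.5665, -0.2941, 0.1335]
tcp_rot: [0.0, 0.999, 0.04, 0.001]
ft_force: [-0.4, 0.1, -0.7]
opening: 0.0143
finger_force: 25.0
```

Emit:
{"api": "play_rows", "payload": {"steps": [{"translation": [-0.001, 0.001, -0.015], "rotation": [0, 0, 0], "claw": -1}, {"translation": [0, 0, -0.012], "rotation": [0, 0, 0], "claw": -1}, {"translation": [0, 0, -0.01], "rotation": [0, 0, 0], "claw": -1}, {"translation": [0, 0, -0.01], "rotation": [0, 0, 0], "claw": -1}, {"translation": [0, 0, -0.008], "rotation": [0, 0, 0], "claw": -1}, {"translation": [0, 0, 0], "rotation": [0, 0, 0], "claw": -1}, {"translation": [0, 0, 0], "rotation": [0, 0, 0], "claw": -1}]}}

```text
time: 8.5
ee_pos: [0.5707, -0.2956, 0.084]
tcp_rot: [0.003, 0.999, 0.039, 0.007]
ft_force: [2.7, 1.1, 29.9]
opening: 0.0146
finger_force: 25.0
```

Run:
```python
from rig import r
import cv2,numpy as np
from h import *
ims=[]
for n in ("scene","side"):
    f=r.grab_frame(n); P,C,u,v=cloud(f)
    hsv=cv2.cvtColor(C.astype(np.uint8)[None],cv2.COLOR_RGB2HSV)[0].astype(int)
    m=(abs(P[:,0]-.56)<.08)&(abs(P[:,1]+.27)<.09)&(hsv[:,0]>50)&(hsv[:,0]<85)&(hsv[:,1]>110)
    print(n,m.sum(),P[m].min(0).round(4),P[m].max(0).round(4))
    uu,vv=int(360),int(170); ims.append(cv2.resize(f["image"][100:220,290:450,::-1],(640,480)))
cv2.imwrite("pics/c3.png",cv2.resize(np.hstack(ims),(800,300)))
f=r.grab_frame("wrist"); cv2.imwrite("pics/w3.png",f["image"][:,:,::-1])
s=r.state();print(s["ee_pos"],s["ft_force"],s["moment"])
```

```text
scene 2 [ 0.5984 -0.2632  0.388 ] [ 0.6049 -0.2621  0.3886]
side 119 [ 0.5308 -0.2967  0.1109] [ 0.5964 -0.2808  0.1581]
[ 0.5706829  -0.29559466  0.08393807] [ 3.82221365  0.48649385 28.94090883] [-1.05927412e-01 -7.36448868e-01  6.31206315e-04]
```

View pics/w3.png

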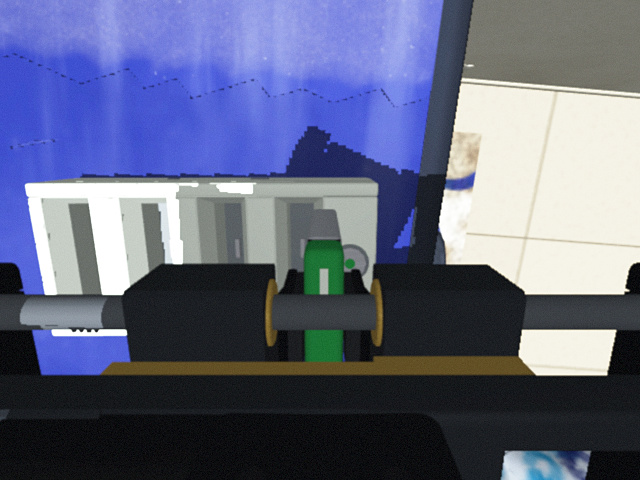

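View pics/c3.png

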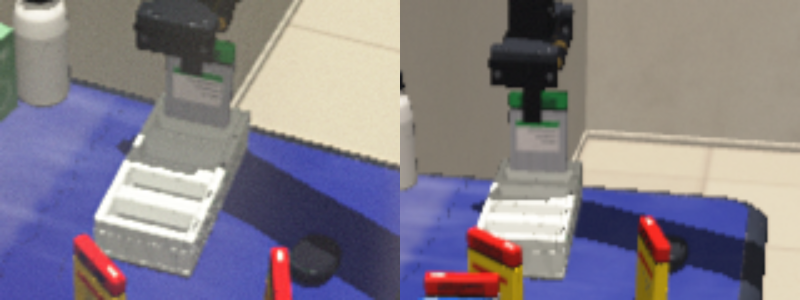

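The green cap top is at about z=0.155, so the drive landed on the dock top on the button side of bay 1. It slipped about 32 mm up in the grip, to the palm. The visible body is off-centre from the bay row, so I'll lift off and measure the slots themselves.

Emit:
{"api": "play_rows", "payload": {"squeeze": 40, "steps": [{"translation": [0, 0, 0.01], "rotation": [0, 0, 0], "claw": -1}, {"translation": [0, 0, 0.02], "rotation": [0, 0, 0], "claw": -1}, {"translation": [0, 0, 0.02], "rotation": [0, 0, 0], "claw": -1}, {"translation": [0, 0, 0], "rotation": [0, 0, 0], "claw": -1}]}}

```text
time: 9.15
ee_pos: [0.5657, -0.2941, 0.1293]
tcp_rot: [0.001, 0.999, 0.039, 0.002]
ft_force: [0.2, 0.1, -1.5]
opening: 0.015
finger_force: 40.0
```

Run:
```python
from rig import r
import cv2,numpy as np
from h import *
th=np.radians(4.6); ex=np.array([np.cos(th),np.sin(th)]); ey=np.array([-ex[1],ex[0]]); c=np.array([.5588,-.2215])
for n,f in (("w2",dict(np.load("w2.npz"))),("scene",dict(np.load("scene0.npz")))):
    P,C,u,v=cloud(f); q=P[:,:2]-c; X=q@ex; Y=q@ey
    m=(abs(X)<.02)&(abs(Y)<.115)
    h=[(int(k),round(float(np.median(P[m&(abs(Y*1000-k)<1.5)][:,2])*1000)) if (m&(abs(Y*1000-k)<1.5)).any() else None) for k in range(-112,113,3)]
    print(n,h)
    m=(P[:,2]>.0495)&(P[:,2]<.0545)&(abs(X)<.06)&(abs(Y)<.12); print("x extents",np.percentile(X[m],[1,99]))
f=r.grab_frame("side"); P,C,u,v=cloud(f)
hsv=cv2.cvtColor(C.astype(np.uint8)[None],cv2.COLOR_RGB2HSV)[0].astype(int)
m=(abs(P[:,0]-.56)<.08)&(abs(P[:,1]+.27)<.09)&(hsv[:,0]>50)&(hsv[:,0]<85)&(hsv[:,1]>110)
print(np.percentile(P[m],[3,97],axis=0).round(4)); print(r.state()["ee_pos"],r.state()["tcp_rot"])
```

```text
w2 [(-112, None), (-109, 51), (-106, 52), (-103, 52), (-100, 52), (-97, 53), (-94, 54), (-91, 54), (-88, 53), (-85, 53), (-82, 358), (-79, 359), (-76, 358), (-73, 50), (-70, 42), (-67, 377), (-64, 377), (-61, 11), (-58, 282), (-55, 316), (-52, 314), (-49, 268), (-46, 268), (-43, 268), (-40, 268), (-37, 268), (-34, 314), (-31, 319), (-28, 275), (-25, 50), (-22, 42), (-19, 11), (-16, 11), (-13, 11), (-10, 11), (-7, 11), (-4, 11), (-1, 36), (2, 47), (5, 52), (8, 52), (11, 52), (14, 52), (17, 52), (20, 52), (23, 51), (26, 42), (29, 37), (32, 11), (35, 340), (38, 15), (41, 11), (44, 11), (47, 32), (50, 47), (53, 52), (56, 52), (59, 52), (62, 52), (65, 52), (68, 52), (71, 51), (74, 42), (77, 37), (80, None), (83, 14), (86, 11), (89, 11), (92, 11), (95, 30), (98, 47), (101, 52), (104, 52), (107, 52), (110, None)]
x extents [-0.05015928  0.05005853]
scene [(-112, 51), (-109, 51), (-106, 53), (-103, 54), (-100, 54), (-97, 54), (-94, 55), (-91, 54), (-88, 56), (-85, 53), (-82, 53), (-79, 54), (-76, 50), (-73, 47), (-70, 41), (-67, 40), (-64, None), (-61, None), (-58, None), (-55, None), (-52, None), (-49, None), (-46, 52), (-43, 52), (-40, 53), (-37, 53), (-34, 53), (-31, 53), (-28, 51), (-25, 48), (-22, 41), (-19, 37), (-16, 40), (-13, None), (-10, None), (-7, None), (-4, None), (-1, 50), (2, 51), (5, 53), (8, 53), (11, 54), (14, 53), (17, 52), (20, 51), (23, 48), (26, 39), (29, 37), (32, 42), (35, None), (38, None), (41, None), (44, None), (47, None), (50, 50), (53, 53), (56, 53), (59, 52), (62, 53), (65, 54), (68, 52), (71, 47), (74, 40), (77, 37), (80, 38), (83, None), (86, None), (89, None), (92, None), (95, None), (98, 52), (101, 53), (104, 25), (107, 28), (110, 27)]
x extents [-0.0523461   0.04861294]
[[ 0.5273 -0.2957  0.1595]
 [ 0.5922 -0.281   0.1982]]
[ 0.56498338 -0.29382893  0.12785216] [3.43086218e-04 9.99225849e-01 3.93343549e-02 6.27477181e-04]
```

Bay mouths sit 14 mm off the body's middle, so the row centre is (0.5577, -0.2075) and bay 1 is at (0.5635, -0.2793).

Emit:
{"api": "play_rows", "payload": {"steps": [{"translation": [0.001, 0.0145, 0], "rotation": [0, 0, 0], "claw": -1}, {"translation": [0, 0, -0.02], "rotation": [0, 0, 0], "claw": -1}, {"translation": [0, 0, -0.015], "rotation": [0, 0, 0], "claw": -1}, {"translation": [0, 0, -0.01], "rotation": [0, 0, 0], "claw": -1}, {"translation": [0, 0, -0.01], "rotation": [0, 0, 0], "claw": -1}, {"translation": [0, 0, -0.006], "rotation": [0, 0, 0], "claw": -1}, {"translation": [0, 0, 0], "rotation": [0, 0, 0], "claw": -1}]}}

```text
time: 10.07
ee_pos: [0.5671, -0.2792, 0.0664]
tcp_rot: [0.0, 0.999, 0.04, 0.001]
ft_force: [6.4, -1.4, -2.6]
opening: 0.0145
finger_force: 40.0
```

Emit:
{"api": "play_rows", "payload": {"steps": [{"translation": [0.002, 0, 0], "rotation": [0, 0, 0], "claw": -1}, {"translation": [0, 0, -0.005], "rotation": [0, 0, 0], "claw": -1}, {"translation": [0, 0, -0.004], "rotation": [0, 0, 0], "claw": -1}, {"translation": [0, 0, 0], "rotation": [0, 0, 0], "claw": -1}, {"translation": [0, 0, 0], "rotation": [0, 0, 0], "claw": -1}]}}

```text
time: 10.7
ee_pos: [0.5674, -0.279, 0.0566]
tcp_rot: [-0.0, 0.999, 0.039, -0.0]
ft_force: [3.6, 0.5, -4.5]
opening: 0.0147
finger_force: 40.0
```

Run:
```python
from rig import r
import cv2,numpy as np
from h import *
ims=[]
for n in ("scene","side"):
    f=r.grab_frame(n); P,C,u,v=cloud(f)
    hsv=cv2.cvtColor(C.astype(np.uint8)[None],cv2.COLOR_RGB2HSV)[0].astype(int)
    m=(abs(P[:,0]-.56)<.08)&(abs(P[:,1]+.27)<.09)&(hsv[:,0]>50)&(hsv[:,0]<85)&(hsv[:,1]>110)
    if m.sum()>5: print(n,np.percentile(P[m],[2,98],axis=0).round(4))
    ims.append(cv2.resize(f["image"][100:220,290:450,::-1],(400,300),interpolation=cv2.INTER_CUBIC))
cv2.imwrite("pics/c4.png",np.hstack(ims)); s=r.state();print(s["ee_pos"],s["tcp_rot"],s["ft_force"])
```

```text
side [[ 0.5283 -0.2825  0.0861]
 [ 0.5931 -0.2621  0.1274]]
[ 0.56741931 -0.27900499  0.05675964] [-1.49404999e-04  9.99224880e-01  3.93648922e-02 -1.45495625e-04] [ 3.84918953 -0.67606696 -5.7050482 ]
```

View pics/c4.png

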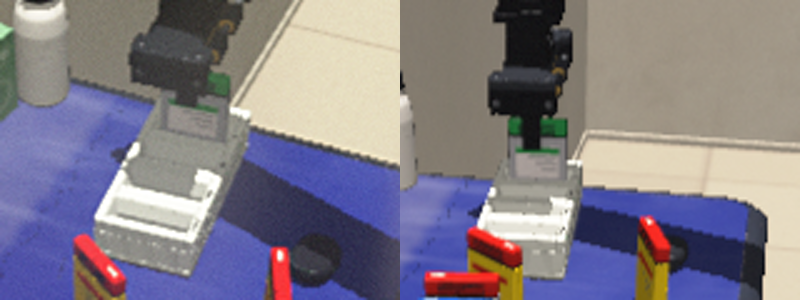

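Both views show the green drive inside the bay-1 slot and upright, but held too low on its body. I'll loosen the grip, bias it sideways against the slot wall, and try to slide the fingers up the drive.

Emit:
{"api": "play_rows", "payload": {"squeeze": 3, "steps": [{"translation": [0, 0, -0.003], "rotation": [0, 0, 0], "claw": -1}, {"translation": [0, 0, 0], "rotation": [0, 0, 0], "claw": -1}, {"translation": [0, 0, 0], "rotation": [0, 0, 0], "claw": -1}]}}

```text
time: 11.18
ee_pos: [0.567, -0.2792, 0.0539]
tcp_rot: [-0.0, 0.999, 0.039, -0.0]
ft_force: [-0.5, -0.2, -2.5]
opening: 0.0148
finger_force: 3.0
```

Emit:
{"api": "play_rows", "payload": {"steps": [{"translation": [0, -0.003, 0], "rotation": [0, 0, 0], "claw": -1}, {"translation": [0, -0.003, 0], "rotation": [0, 0, 0], "claw": -1}, {"translation": [0, 0, 0], "rotation": [0, 0, 0], "claw": -1}]}}

```text
time: 11.55
ee_pos: [0.5676, -0.2853, 0.0541]
tcp_rot: [-0.0, 0.999, 0.039, 0.0]
ft_force: [-0.0, 1.1, -1.6]
opening: 0.0159
finger_force: 3.0
```

Emit:
{"api": "play_rows", "payload": {"steps": [{"translation": [0, -0.002, 0], "rotation": [0, 0, 0], "claw": -1}, {"translation": [0, 0, 0.002], "rotation": [0, 0, 0], "claw": -1}, {"translation": [0, 0, 0.003], "rotation": [0, 0, 0], "claw": -1}, {"translation": [0, 0, 0], "rotation": [0, 0, 0], "claw": -1}]}}

```text
time: 12.05
ee_pos: [0.5677, -0.2872, 0.0594]
tcp_rot: [0.0, 0.999, 0.039, 0.0]
ft_force: [0.2, 0.7, -0.8]
opening: 0.0163
finger_force: 2.9
```

```bash
cat > chk.py <<'E'
from rig import r
import cv2,numpy as np,sys
from h import *
ims=[]
for n in ("scene","side"):
    f=r.grab_frame(n); P,C,u,v=cloud(f)
    hsv=cv2.cvtColor(C.astype(np.uint8)[None],cv2.COLOR_RGB2HSV)[0].astype(int)
    for nm,(lo,hi) in dict(green=(50,85)).items():
        m=(abs(P[:,0]-.56)<.08)&(abs(P[:,1]+.27)<.09)&(hsv[:,0]>lo)&(hsv[:,0]<hi)&(hsv[:,1]>110)
        if m.sum()>5: print(n,m.sum(),np.percentile(P[m],[2,98],axis=0).round(4).tolist())
    ims.append(cv2.resize(f["image"][100:220,290:450,::-1],(400,300),interpolation=cv2.INTER_CUBIC))
cv2.imwrite(sys.argv[1],np.hstack(ims)); s=r.state();print(s["ee_pos"],s["ft_force"],s["opening"])
E
python3 chk.py pics/c5.png
```

```text
side 124 [[0.5293, -0.2918, 0.0877], [0.5918, -0.2716, 0.1287]]
[ 0.56767035 -0.28715683  0.05924432] [-0.69057433  0.96982854 -2.20896829] 0.016042201542115102
```

View pics/c5.png

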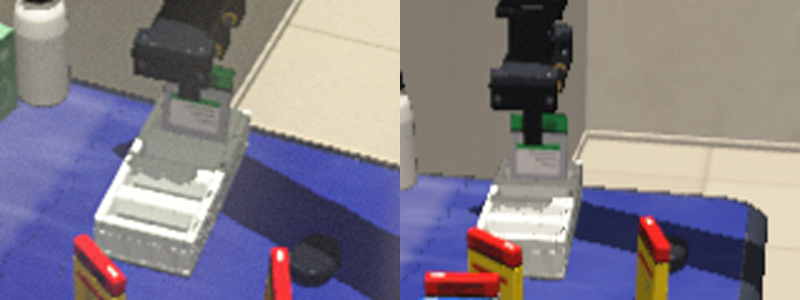

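Emit:
{"api": "play_rows", "payload": {"steps": [{"translation": [0, -0.002, 0.003], "rotation": [0, 0, 0], "claw": -1}, {"translation": [0, 0.01, 0], "rotation": [0, 0, 0], "claw": -1}, {"translation": [0, 0, -0.004], "rotation": [0, 0, 0], "claw": -1}, {"translation": [0, 0, -0.0045], "rotation": [0, 0, 0], "claw": -1}, {"translation": [0, 0.008, 0], "rotation": [0, 0, 0], "claw": -1}, {"translation": [0, 0, 0.003], "rotation": [0, 0, 0], "claw": -1}, {"translation": [0, 0, 0.004], "rotation": [0, 0, 0], "claw": -1}, {"translation": [0, -0.008, 0], "rotation": [0, 0, 0], "claw": -1}, {"translation": [0, 0, -0.007], "rotation": [0, 0, 0], "claw": -1}, {"translation": [0, 0, 0], "rotation": [0, 0, 0], "claw": -1}]}}

```text
time: 13.4
ee_pos: [0.5668, -0.2789, 0.0524]
tcp_rot: [-0.001, 0.999, 0.039, -0.001]
ft_force: [-0.6, -0.7, -2.7]
opening: 0.0152
finger_force: 3.0
```

```bash
python3 chk.py pics/c6.png
```

```text
side 130 [[0.5279, -0.2803, 0.0776], [0.5928, -0.2672, 0.1177]]
[ 0.56723593 -0.27890352  0.05304367] [-0.59019617 -0.99154127 -2.26745315] 0.014709131725325866
```

The ratchet works: the fingers moved 6 mm up the drive. I'll do more cycles.

Emit:
{"api": "play_rows", "payload": {"steps": [{"translation": [0, 0.009, 0], "rotation": [0, 0, 0], "claw": -1}, {"translation": [0, 0, 0.003], "rotation": [0, 0, 0], "claw": -1}, {"translation": [0, 0, 0.004], "rotation": [0, 0, 0], "claw": -1}, {"translation": [0, -0.009, 0], "rotation": [0, 0, 0], "claw": -1}, {"translation": [0, 0, -0.007], "rotation": [0, 0, 0], "claw": -1}, {"translation": [0, 0.009, 0], "rotation": [0, 0, 0], "claw": -1}, {"translation": [0, 0, 0.003], "rotation": [0, 0, 0], "claw": -1}, {"translation": [0, 0, 0.004], "rotation": [0, 0, 0], "claw": -1}, {"translation": [0, -0.009, 0], "rotation": [0, 0, 0], "claw": -1}, {"translation": [0, 0, -0.006], "rotation": [0, 0, 0], "claw": -1}]}}

```text
time: 14.75
ee_pos: [0.5687, -0.2803, 0.0557]
tcp_rot: [0.001, 0.999, 0.039, 0.001]
ft_force: [1.0, -0.9, 4.5]
opening: 0.0149
finger_force: 3.0
```

```bash
python3 chk.py pics/c6.png
```

```text
side 120 [[0.5307, -0.2796, 0.0704], [0.5932, -0.2644, 0.1122]]
[ 0.56814219 -0.27934089  0.05461541] [1.28530594 0.69733726 1.29542372] 0.015171075157505228
```

The drive is down to about floor level, with contact force showing. I'll release, raise, and check.

Emit:
{"api": "play_rows", "payload": {"steps": [{"translation": [0, 0, 0], "rotation": [0, 0, 0], "claw": -0.5}, {"translation": [0, 0, 0], "rotation": [0, 0, 0], "claw": -0.24}, {"translation": [0, 0, 0], "rotation": [0, 0, 0], "claw": -0.24}, {"translation": [0, 0, 0.03], "rotation": [0, 0, 0], "claw": -0.24}, {"translation": [0, 0, 0.04], "rotation": [0, 0, 0], "claw": -0.24}, {"translation": [0, 0, 0.05], "rotation": [0, 0, 0], "claw": -0.24}, {"translation": [0, 0.03, 0.04], "rotation": [0, 0, 0], "claw": -0.24}, {"translation": [0, 0.05, 0], "rotation": [0, 0, 0.01], "claw": -0.24}, {"translation": [0, 0.05, 0], "rotation": [0, 0, 0.01], "claw": -0.24}]}}

```text
time: 15.98
ee_pos: [0.5676, -0.1478, 0.2151]
tcp_rot: [0.0, 0.999, 0.049, 0.0]
ft_force: [1.4, -0.1, -0.7]
opening: 0.0332
finger_force: 0.0
```

```bash
python3 chk.py pics/c6.png
python3 - <<'E'
from rig import r
import cv2,numpy as np
from h import *
f=r.grab_frame("wrist"); P,C,u,v=cloud(f)
hsv=cv2.cvtColor(C.astype(np.uint8)[None],cv2.COLOR_RGB2HSV)[0].astype(int)
m=(abs(P[:,0]-.56)<.08)&(abs(P[:,1]+.27)<.09)&(hsv[:,0]>50)&(hsv[:,0]<85)&(hsv[:,1]>110)&(P[:,2]>.103)
if m.sum()>10: print(rect(P[m][:,:2]),np.median(P[m][:,2]))
E
```

```text
scene 91 [[0.5289, -0.2887, 0.1068], [0.5919, -0.2703, 0.1137]]
side 170 [[0.5307, -0.2829, 0.0717], [0.594, -0.2684, 0.1123]]
[ 0.5682091  -0.14172248  0.21523753] [0.84208225 0.71190709 0.62254176] 0.03327798202921346
(array([ 581.4, -236.9]), array([66.2, 97.8]), 3.7) 0.10973397869823437
```

Green is seated: cap top at z=0.1097, y≈-0.279. Next is orange.

Emit:
{"api": "play_rows", "payload": {"steps": [{"translation": [-0.003, 0.04, 0], "rotation": [0, 0, 0.01], "claw": -0.24}, {"translation": [-0.003, 0.045, 0], "rotation": [0, 0, 0.01], "claw": -0.24}, {"translation": [-0.003, 0.045, 0], "rotation": [0, 0, 0.01], "claw": -0.24}, {"translation": [-0.003, 0.045, 0], "rotation": [0, 0, 0.01], "claw": -0.24}, {"translation": [-0.003, 0.045, 0], "rotation": [0, 0, 0.009], "claw": -0.24}, {"translation": [-0.003, 0.045, 0], "rotation": [0, 0, 0], "claw": -0.24}, {"translation": [-0.004, 0.04, 0], "rotation": [0, 0, 0], "claw": -0.24}, {"translation": [0, 0.012, 0], "rotation": [0, 0, 0], "claw": -0.24}, {"translation": [0, 0, 0], "rotation": [0, 0, 0], "claw": -0.24}, {"translation": [0, 0, 0], "rotation": [0, 0, 0], "claw": -0.24}]}}

```text
time: 17.38
ee_pos: [0.5462, 0.1657, 0.2143]
tcp_rot: [0.0, 0.997, 0.072, -0.0]
ft_force: [1.0, -0.7, 0.2]
opening: 0.0332
finger_force: 0.0
```

Emit:
{"api": "play_rows", "payload": {"steps": [{"translation": [0, 0.009, -0.02], "rotation": [0, 0, 0.003], "claw": -0.24}, {"translation": [0, 0, -0.04], "rotation": [0, 0, 0], "claw": -0.24}, {"translation": [0, 0, -0.02], "rotation": [0, 0, 0], "claw": -0.24}, {"translation": [0, 0, 0], "rotation": [0, 0, 0], "claw": -0.24}, {"translation": [0, 0, 0], "rotation": [0, 0, 0], "claw": -0.24}]}}

```text
time: 18.0
ee_pos: [0.5459, 0.1769, 0.135]
tcp_rot: [-0.0, 0.997, 0.075, 0.0]
ft_force: [-0.6, -0.8, 0.2]
opening: 0.0327
finger_force: 0.0
```

Emit:
{"api": "play_rows", "payload": {"squeeze": 40, "steps": [{"translation": [0, -0.0015, -0.03], "rotation": [0, 0, 0], "claw": -0.24}, {"translation": [0, 0, -0.02], "rotation": [0, 0, 0], "claw": -0.24}, {"translation": [0, 0, -0.012], "rotation": [0, 0, 0], "claw": -0.24}, {"translation": [0, 0, 0], "rotation": [0, 0, 0], "claw": -0.24}, {"translation": [0, 0, 0], "rotation": [0, 0, 0], "claw": -1}, {"translation": [0, 0, 0], "rotation": [0, 0, 0], "claw": -1}, {"translation": [0, 0, 0], "rotation": [0, 0, 0], "claw": -1}]}}

```text
time: 18.88
ee_pos: [0.546, 0.1755, 0.0732]
tcp_rot: [-0.0, 0.997, 0.075, 0.001]
ft_force: [0.4, -0.1, 2.0]
opening: 0.0132
finger_force: 40.0
```

Emit:
{"api": "play_rows", "payload": {"steps": [{"translation": [0, 0, 0.015], "rotation": [0, 0, 0], "claw": -1}, {"translation": [0, 0, 0.02], "rotation": [0, 0, 0], "claw": -1}, {"translation": [0, 0, 0.03], "rotation": [0, 0, 0], "claw": -1}, {"translation": [0, 0, 0.04], "rotation": [0, 0, 0], "claw": -1}, {"translation": [0, 0, 0.03], "rotation": [0, 0, 0], "claw": -1}, {"translation": [0, 0, 0.015], "rotation": [0, 0, 0], "claw": -1}, {"translation": [0, 0, 0], "rotation": [0, 0, 0], "claw": -1}]}}

```text
time: 19.75
ee_pos: [0.546, 0.1756, 0.2237]
tcp_rot: [-0.0, 0.997, 0.075, 0.001]
ft_force: [-0.6, -0.6, -1.8]
opening: 0.0133
finger_force: 40.0
```

Emit:
{"api": "play_rows", "payload": {"steps": [{"translation": [0.002, -0.03, 0], "rotation": [0, 0, -0.01], "claw": -1}, {"translation": [0.002, -0.045, 0], "rotation": [0, 0, -0.01], "claw": -1}, {"translation": [0.002, -0.05, 0], "rotation": [0, 0, -0.01], "claw": -1}, {"translation": [0.002, -0.05, 0], "rotation": [0, 0, -0.01], "claw": -1}, {"translation": [0.002, -0.05, 0], "rotation": [0, 0, -0.01], "claw": -1}, {"translation": [0.002, -0.05, 0], "rotation": [0, 0, -0.01], "claw": -1}, {"translation": [0.002, -0.05, 0], "rotation": [0, 0, -0.01], "claw": -1}, {"translation": [0, -0.045, 0], "rotation": [0, 0, 0], "claw": -1}, {"translation": [0, -0.037, 0], "rotation": [0, 0, 0], "claw": -1}, {"translation": [0, 0, 0], "rotation": [0, 0, 0], "claw": -1}]}}

```text
time: 21.0
ee_pos: [0.5578, -0.2355, 0.2203]
tcp_rot: [-0.0, 0.999, 0.038, -0.002]
ft_force: [-0.0, 0.4, -2.1]
opening: 0.0133
finger_force: 40.0
```

Emit:
{"api": "play_rows", "payload": {"steps": [{"translation": [0, 0, -0.02], "rotation": [0, 0, 0], "claw": -1}, {"translation": [0, 0, 0], "rotation": [0, 0, 0], "claw": -1}]}}

```text
time: 21.25
ee_pos: [0.5583, -0.2302, 0.2]
tcp_rot: [-0.001, 0.999, 0.041, -0.002]
ft_force: [-0.4, -0.6, -2.2]
opening: 0.0133
finger_force: 40.0
```

Emit:
{"api": "play_rows", "payload": {"steps": [{"translation": [0.0015, -0.001, -0.03], "rotation": [0, 0, 0], "claw": -1}, {"translation": [0, 0, -0.035], "rotation": [0, 0, 0], "claw": -1}, {"translation": [0, 0, 0], "rotation": [0, 0, 0], "claw": -1}, {"translation": [0, 0, 0], "rotation": [0, 0, 0], "claw": -1}]}}

```text
time: 21.75
ee_pos: [0.5618, -0.2324, 0.1391]
tcp_rot: [0.0, 0.999, 0.041, 0.001]
ft_force: [0.0, -0.0, -1.9]
opening: 0.0137
finger_force: 40.0
```

Emit:
{"api": "play_rows", "payload": {"steps": [{"translation": [-0.002, 0.001, -0.012], "rotation": [0, 0, 0], "claw": -1}, {"translation": [0, 0, -0.012], "rotation": [0, 0, 0], "claw": -1}, {"translation": [0, 0, -0.012], "rotation": [0, 0, 0], "claw": -1}, {"translation": [0, 0, 0], "rotation": [0, 0, 0], "claw": -1}, {"translation": [0, 0, 0], "rotation": [0, 0, 0], "claw": -1}]}}

```text
time: 22.38
ee_pos: [0.5592, -0.2317, 0.1017]
tcp_rot: [-0.0, 0.999, 0.04, 0.0]
ft_force: [-0.2, 0.4, -0.8]
opening: 0.0138
finger_force: 40.0
```

Free in the mouth. Continuing down.

Emit:
{"api": "play_rows", "payload": {"squeeze": 20, "steps": [{"translation": [0, 0, -0.008], "rotation": [0, 0, 0], "claw": -1}, {"translation": [0, 0, -0.008], "rotation": [0, 0, 0], "claw": -1}, {"translation": [0, 0, -0.007], "rotation": [0, 0, 0], "claw": -1}, {"translation": [0, 0, -0.005], "rotation": [0, 0, 0], "claw": -1}, {"translation": [0, 0, 0], "rotation": [0, 0, 0], "claw": -1}, {"translation": [0, 0, 0], "rotation": [0, 0, 0], "claw": -1}]}}

```text
time: 23.12
ee_pos: [0.5591, -0.2315, 0.0735]
tcp_rot: [-0.0, 0.999, 0.04, -0.0]
ft_force: [-0.3, -0.0, -1.6]
opening: 0.0142
finger_force: 20.0
```

Emit:
{"api": "play_rows", "payload": {"steps": [{"translation": [0, 0, -0.002], "rotation": [0, 0, 0], "claw": -1}, {"translation": [0, 0, 0], "rotation": [0, 0, 0], "claw": -1}, {"translation": [0, 0, 0], "rotation": [0, 0, 0], "claw": -0.5}, {"translation": [0, 0, 0], "rotation": [0, 0, 0], "claw": -0.24}, {"translation": [0, 0, 0], "rotation": [0, 0, 0], "claw": -0.24}, {"translation": [0, 0, 0.03], "rotation": [0, 0, 0], "claw": -0.24}, {"translation": [0, 0, 0.05], "rotation": [0, 0, 0], "claw": -0.24}, {"translation": [0, 0, 0.05], "rotation": [0, 0, 0], "claw": -0.24}, {"translation": [0, 0.03, 0.01], "rotation": [0, 0, 0.01], "claw": -0.24}, {"translation": [0, 0.04, 0], "rotation": [0, 0, 0.01], "claw": -0.24}]}}

```text
time: 24.38
ee_pos: [0.5593, -0.161, 0.2121]
tcp_rot: [0.0, 0.999, 0.05, 0.001]
ft_force: [0.5, 1.1, -0.0]
opening: 0.0333
finger_force: 0.0
```

```bash
cat > seat.py <<'E'
from rig import r
import cv2,numpy as np
from h import *
th=np.radians(4.6); ex=np.array([np.cos(th),np.sin(th)]); ey=np.array([-ex[1],ex[0]]); c=np.array([.5577,-.2075])
for n in ("scene","side"):
    P,C,u,v=cloud(r.grab_frame(n)); q=P[:,:2]-c; X=q@ex; Y=q@ey
    for k in range(4):
        m=(abs(Y+.072-.048*k)<.02)&(abs(X)<.06)&(P[:,2]>.095)&(P[:,2]<.16)
        if m.sum()>20:
            top=np.percentile(P[m,2],90); t=m&(P[:,2]>top-.006); print(n,"bay",k+1,t.sum(),"z",round(float(np.median(P[t,2])),4),"own xy",np.round([X[t].mean(),Y[t].mean()],4),"rgb",np.median(C[t],0))
E
python3 seat.py
```

```text
scene bay 1 128 z 0.1104 own xy [-0.0025 -0.0711] rgb [ 87. 201. 106.]
scene bay 2 133 z 0.1103 own xy [-0.0032 -0.0231] rgb [216. 112.  70.]
side bay 1 78 z 0.1104 own xy [-0.0007 -0.0701] rgb [ 66. 173.  92.]
side bay 2 84 z 0.1102 own xy [-0.0001 -0.0213] rgb [159.5  82.   25. ]
```

Green and orange are both seated. Next is blue.

Emit:
{"api": "play_rows", "payload": {"steps": [{"translation": [-0.001, 0.035, 0], "rotation": [0, 0, 0.01], "claw": -0.24}, {"translation": [-0.001, 0.045, 0], "rotation": [0, 0, 0.01], "claw": -0.24}, {"translation": [-0.001, 0.045, 0], "rotation": [0, 0, 0.01], "claw": -0.24}, {"translation": [-0.001, 0.045, 0], "rotation": [0, 0, 0.01], "claw": -0.24}, {"translation": [-0.001, 0.045, 0], "rotation": [0, 0, 0.007], "claw": -0.24}, {"translation": [-0.001, 0.045, 0], "rotation": [0, 0, 0], "claw": -0.24}, {"translation": [-0.001, 0.03, 0], "rotation": [0, 0, 0], "claw": -0.24}, {"translation": [0, 0, 0], "rotation": [0, 0, 0], "claw": -0.24}, {"translation": [0, 0, 0], "rotation": [0, 0, 0], "claw": -0.24}]}}

```text
time: 25.6
ee_pos: [0.5518, 0.1277, 0.2109]
tcp_rot: [0.0, 0.997, 0.074, -0.001]
ft_force: [-0.6, -0.5, -0.6]
opening: 0.033
finger_force: 0.0
```

Emit:
{"api": "play_rows", "payload": {"steps": [{"translation": [0.001, 0, -0.02], "rotation": [0, 0, 0], "claw": -0.24}, {"translation": [0, 0, -0.035], "rotation": [0, 0, 0], "claw": -0.24}, {"translation": [0, 0, -0.02], "rotation": [0, 0, 0], "claw": -0.24}, {"translation": [0, 0, 0], "rotation": [0, 0, 0], "claw": -0.24}, {"translation": [0, 0, 0], "rotation": [0, 0, 0], "claw": -0.24}]}}

```text
time: 26.22
ee_pos: [0.5536, 0.1278, 0.1374]
tcp_rot: [-0.0, 0.997, 0.073, 0.0]
ft_force: [-0.3, -0.3, 0.4]
opening: 0.0333
finger_force: 0.0
```

Emit:
{"api": "play_rows", "payload": {"squeeze": 40, "steps": [{"translation": [-0.001, 0, -0.03], "rotation": [0, 0, 0], "claw": -0.24}, {"translation": [0, 0, -0.022], "rotation": [0, 0, 0], "claw": -0.24}, {"translation": [0, 0, -0.012], "rotation": [0, 0, 0], "claw": -0.24}, {"translation": [0, 0, 0], "rotation": [0, 0, 0], "claw": -0.24}, {"translation": [0, 0, 0], "rotation": [0, 0, 0], "claw": -1}, {"translation": [0, 0, 0], "rotation": [0, 0, 0], "claw": -1}, {"translation": [0, 0, 0], "rotation": [0, 0, 0], "claw": -1}]}}

```text
time: 27.1
ee_pos: [0.5525, 0.1285, 0.0732]
tcp_rot: [-0.0, 0.997, 0.074, 0.001]
ft_force: [0.1, 0.3, 2.8]
opening: 0.0136
finger_force: 40.0
```

Emit:
{"api": "play_rows", "payload": {"steps": [{"translation": [0, 0, 0.015], "rotation": [0, 0, 0], "claw": -1}, {"translation": [0, 0, 0.02], "rotation": [0, 0, 0], "claw": -1}, {"translation": [0, 0, 0.03], "rotation": [0, 0, 0], "claw": -1}, {"translation": [0, 0, 0.04], "rotation": [0, 0, 0], "claw": -1}, {"translation": [0, 0, 0.03], "rotation": [0, 0, 0], "claw": -1}, {"translation": [0, 0, 0.015], "rotation": [0, 0, 0], "claw": -1}, {"translation": [0, 0, 0], "rotation": [0, 0, 0], "claw": -1}]}}

```text
time: 27.98
ee_pos: [0.5524, 0.1285, 0.2233]
tcp_rot: [-0.0, 0.997, 0.074, 0.001]
ft_force: [0.3, 0.3, -2.4]
opening: 0.0137
finger_force: 40.0
```

Emit:
{"api": "play_rows", "payload": {"steps": [{"translation": [0.001, -0.03, 0], "rotation": [0, 0, -0.01], "claw": -1}, {"translation": [0.001, -0.045, 0], "rotation": [0, 0, -0.01], "claw": -1}, {"translation": [0.001, -0.05, 0], "rotation": [0, 0, -0.01], "claw": -1}, {"translation": [0.001, -0.05, 0], "rotation": [0, 0, -0.01], "claw": -1}, {"translation": [0, -0.05, 0], "rotation": [0, 0, -0.01], "claw": -1}, {"translation": [0, -0.05, 0], "rotation": [0, 0, -0.01], "claw": -1}, {"translation": [0, -0.037, 0], "rotation": [0, 0, -0.008], "claw": -1}, {"translation": [0, 0, 0], "rotation": [0, 0, 0], "claw": -1}, {"translation": [0, 0, -0.02], "rotation": [0, 0, 0], "claw": -1}, {"translation": [0, 0, 0], "rotation": [0, 0, 0], "claw": -1}]}}

```text
time: 29.22
ee_pos: [0.5547, -0.1823, 0.2]
tcp_rot: [-0.001, 0.999, 0.04, -0.002]
ft_force: [0.6, -0.6, -1.9]
opening: 0.0134
finger_force: 40.0
```

Emit:
{"api": "play_rows", "payload": {"steps": [{"translation": [0, -0.001, -0.03], "rotation": [0, 0, 0], "claw": -1}, {"translation": [0, 0, -0.035], "rotation": [0, 0, 0], "claw": -1}, {"translation": [0, 0, 0], "rotation": [0, 0, 0], "claw": -1}, {"translation": [0, 0, 0], "rotation": [0, 0, 0], "claw": -1}]}}

```text
time: 29.72
ee_pos: [0.5568, -0.1843, 0.1391]
tcp_rot: [0.0, 0.999, 0.04, 0.001]
ft_force: [0.5, -0.3, -0.7]
opening: 0.0133
finger_force: 40.0
```

Emit:
{"api": "play_rows", "payload": {"steps": [{"translation": [-0.001, 0.0005, -0.012], "rotation": [0, 0, 0], "claw": -1}, {"translation": [0, 0, -0.012], "rotation": [0, 0, 0], "claw": -1}, {"translation": [0, 0, -0.012], "rotation": [0, 0, 0], "claw": -1}, {"translation": [0, 0, 0], "rotation": [0, 0, 0], "claw": -1}, {"translation": [0, 0, 0], "rotation": [0, 0, 0], "claw": -1}]}}

```text
time: 30.35
ee_pos: [0.5552, -0.1841, 0.1017]
tcp_rot: [-0.0, 0.999, 0.04, 0.0]
ft_force: [-0.2, 0.8, -1.3]
opening: 0.0132
finger_force: 40.0
```

Emit:
{"api": "play_rows", "payload": {"squeeze": 20, "steps": [{"translation": [0, 0, -0.008], "rotation": [0, 0, 0], "claw": -1}, {"translation": [0, 0, -0.008], "rotation": [0, 0, 0], "claw": -1}, {"translation": [0, 0, -0.007], "rotation": [0, 0, 0], "claw": -1}, {"translation": [0, 0, -0.006], "rotation": [0, 0, 0], "claw": -1}, {"translation": [0, 0, 0], "rotation": [0, 0, 0], "claw": -1}, {"translation": [0, 0, 0], "rotation": [0, 0, 0], "claw": -1}]}}

```text
time: 31.1
ee_pos: [0.5553, -0.1844, 0.0729]
tcp_rot: [0.0, 0.999, 0.04, 0.0]
ft_force: [-1.8, -0.8, 5.0]
opening: 0.0142
finger_force: 20.0
```

Emit:
{"api": "play_rows", "payload": {"steps": [{"translation": [0, 0, 0], "rotation": [0, 0, 0], "claw": -0.5}, {"translation": [0, 0, 0], "rotation": [0, 0, 0], "claw": -0.24}, {"translation": [0, 0, 0], "rotation": [0, 0, 0], "claw": -0.24}, {"translation": [0, 0, 0.03], "rotation": [0, 0, 0], "claw": -0.24}, {"translation": [0, 0, 0.05], "rotation": [0, 0, 0], "claw": -0.24}, {"translation": [0, 0, 0.05], "rotation": [0, 0, 0], "claw": -0.24}, {"translation": [0, 0.03, 0.01], "rotation": [0, 0, 0.01], "claw": -0.24}, {"translation": [0, 0.04, 0], "rotation": [0, 0, 0.01], "claw": -0.24}, {"translation": [0.001, 0.045, 0], "rotation": [0, 0, 0.01], "claw": -0.24}, {"translation": [0.001, 0.045, 0], "rotation": [0, 0, 0.01], "claw": -0.24}]}}

```text
time: 32.35
ee_pos: [0.5569, -0.0227, 0.2126]
tcp_rot: [-0.0, 0.998, 0.06, 0.0]
ft_force: [0.8, 0.1, -0.5]
opening: 0.0328
finger_force: 0.0
```

```bash
python3 seat.py
```

```text
scene bay 1 124 z 0.1105 own xy [-0.0015 -0.0712] rgb [ 92.5 207.  111. ]
scene bay 2 133 z 0.1103 own xy [-0.0028 -0.0231] rgb [255. 161.  77.]
scene bay 3 139 z 0.1105 own xy [-0.0031  0.0241] rgb [ 81. 127. 229.]
side bay 1 81 z 0.1104 own xy [-0.0012 -0.0692] rgb [ 65. 172.  91.]
side bay 2 84 z 0.1102 own xy [ 0.0006 -0.0219] rgb [244.  134.5  33. ]
side bay 3 89 z 0.1101 own xy [-0.0018  0.0256] rgb [ 54. 100. 196.]
```

Emit:
{"api": "play_rows", "payload": {"steps": [{"translation": [0.001, 0.045, 0], "rotation": [0, 0, 0.01], "claw": -0.24}, {"translation": [0.001, 0.04, 0], "rotation": [0, 0, 0.01], "claw": -0.24}, {"translation": [0.001, 0.02, 0], "rotation": [0, 0, 0.007], "claw": -0.24}, {"translation": [0, 0, 0], "rotation": [0, 0, 0], "claw": -0.24}, {"translation": [0, 0, 0], "rotation": [0, 0, 0], "claw": -0.24}, {"translation": [0, 0, 0], "rotation": [0, 0, 0], "claw": -0.24}]}}

```text
time: 33.2
ee_pos: [0.5603, 0.079, 0.2125]
tcp_rot: [0.0, 0.997, 0.072, -0.0]
ft_force: [0.8, -0.7, 1.2]
opening: 0.0333
finger_force: 0.0
```

Emit:
{"api": "play_rows", "payload": {"steps": [{"translation": [0, 0.001, -0.02], "rotation": [0, 0, 0.003], "claw": -0.24}, {"translation": [0, 0, -0.035], "rotation": [0, 0, 0], "claw": -0.24}, {"translation": [0, 0, -0.02], "rotation": [0, 0, 0], "claw": -0.24}, {"translation": [0, 0, 0], "rotation": [0, 0, 0], "claw": -0.24}, {"translation": [0, 0, 0], "rotation": [0, 0, 0], "claw": -0.24}]}}

```text
time: 33.83
ee_pos: [0.5607, 0.0815, 0.1386]
tcp_rot: [-0.0, 0.997, 0.074, 0.001]
ft_force: [1.2, 0.3, 0.0]
opening: 0.0332
finger_force: 0.0
```

Emit:
{"api": "play_rows", "payload": {"squeeze": 40, "steps": [{"translation": [-0.001, -0.001, -0.03], "rotation": [0, 0, 0], "claw": -0.24}, {"translation": [0, 0, -0.023], "rotation": [0, 0, 0], "claw": -0.24}, {"translation": [0, 0, -0.012], "rotation": [0, 0, 0], "claw": -0.24}, {"translation": [0, 0, 0], "rotation": [0, 0, 0], "claw": -0.24}, {"translation": [0, 0, 0], "rotation": [0, 0, 0], "claw": -1}, {"translation": [0, 0, 0], "rotation": [0, 0, 0], "claw": -1}, {"translation": [0, 0, 0], "rotation": [0, 0, 0], "claw": -1}]}}

```text
time: 34.7
ee_pos: [0.5595, 0.0809, 0.0733]
tcp_rot: [0.0, 0.997, 0.075, 0.001]
ft_force: [-0.4, -0.0, 1.9]
opening: 0.0135
finger_force: 40.0
```

Emit:
{"api": "play_rows", "payload": {"steps": [{"translation": [0, 0, 0.015], "rotation": [0, 0, 0], "claw": -1}, {"translation": [0, 0, 0.02], "rotation": [0, 0, 0], "claw": -1}, {"translation": [0, 0, 0.03], "rotation": [0, 0, 0], "claw": -1}, {"translation": [0, 0, 0.04], "rotation": [0, 0, 0], "claw": -1}, {"translation": [0, 0, 0.03], "rotation": [0, 0, 0], "claw": -1}, {"translation": [0, 0, 0.015], "rotation": [0, 0, 0], "claw": -1}, {"translation": [0, 0, 0], "rotation": [0, 0, 0], "claw": -1}]}}

```text
time: 35.58
ee_pos: [0.5594, 0.081, 0.2234]
tcp_rot: [-0.0, 0.997, 0.075, 0.001]
ft_force: [-0.0, 0.4, -1.5]
opening: 0.0131
finger_force: 40.0
```

Emit:
{"api": "play_rows", "payload": {"steps": [{"translation": [-0.001, -0.03, 0], "rotation": [0, 0, -0.014], "claw": -1}, {"translation": [-0.002, -0.045, 0], "rotation": [0, 0, -0.014], "claw": -1}, {"translation": [-0.002, -0.05, 0], "rotation": [0, 0, -0.014], "claw": -1}, {"translation": [-0.001, -0.05, 0], "rotation": [0, 0, -0.014], "claw": -1}, {"translation": [-0.001, -0.0415, 0], "rotation": [0, 0, -0.014], "claw": -1}, {"translation": [0, 0, 0], "rotation": [0, 0, 0], "claw": -1}, {"translation": [0, 0, -0.02], "rotation": [0, 0, 0], "claw": -1}, {"translation": [0, 0, -0.03], "rotation": [0, 0, 0], "claw": -1}, {"translation": [0, 0, -0.03], "rotation": [0, 0, 0], "claw": -1}, {"translation": [0, 0, 0], "rotation": [0, 0, 0], "claw": -1}]}}

```text
time: 36.83
ee_pos: [0.5498, -0.1342, 0.1394]
tcp_rot: [-0.001, 0.999, 0.041, -0.003]
ft_force: [0.1, 0.6, -0.7]
opening: 0.0138
finger_force: 40.0
```

Emit:
{"api": "play_rows", "payload": {"steps": [{"translation": [0, 0, 0], "rotation": [0, 0, 0], "claw": -1}]}}

```text
time: 36.95
ee_pos: [0.5524, -0.135, 0.1432]
tcp_rot: [-0.0, 0.999, 0.04, 0.0]
ft_force: [0.5, 0.2, -0.3]
opening: 0.0134
finger_force: 40.0
```

Emit:
{"api": "play_rows", "payload": {"steps": [{"translation": [0, -0.001, -0.014], "rotation": [0, 0, 0], "claw": -1}, {"translation": [0, 0, -0.014], "rotation": [0, 0, 0], "claw": -1}, {"translation": [0, 0, -0.012], "rotation": [0, 0, 0], "claw": -1}, {"translation": [0, 0, 0], "rotation": [0, 0, 0], "claw": -1}, {"translation": [0, 0, 0], "rotation": [0, 0, 0], "claw": -1}]}}

```text
time: 37.58
ee_pos: [0.5522, -0.1366, 0.1027]
tcp_rot: [-0.0, 0.999, 0.04, 0.0]
ft_force: [-0.1, 0.0, -1.3]
opening: 0.0132
finger_force: 40.0
```

Emit:
{"api": "play_rows", "payload": {"squeeze": 20, "steps": [{"translation": [0, 0.001, -0.008], "rotation": [0, 0, 0], "claw": -1}, {"translation": [0, 0, -0.008], "rotation": [0, 0, 0], "claw": -1}, {"translation": [0, 0, -0.008], "rotation": [0, 0, 0], "claw": -1}, {"translation": [0, 0, -0.006], "rotation": [0, 0, 0], "claw": -1}, {"translation": [0, 0, 0], "rotation": [0, 0, 0], "claw": -1}, {"translation": [0, 0, 0], "rotation": [0, 0, 0], "claw": -1}]}}

```text
time: 38.33
ee_pos: [0.5523, -0.1359, 0.0729]
tcp_rot: [0.0, 0.999, 0.04, 0.0]
ft_force: [-1.3, -0.5, 4.4]
opening: 0.0143
finger_force: 20.0
```

On the floor. I'll release and rise clear.

Emit:
{"api": "play_rows", "payload": {"steps": [{"translation": [0, 0, 0], "rotation": [0, 0, 0], "claw": -0.5}, {"translation": [0, 0, 0], "rotation": [0, 0, 0], "claw": -0.24}, {"translation": [0, 0, 0], "rotation": [0, 0, 0], "claw": -0.24}, {"translation": [0, 0, 0.03], "rotation": [0, 0, 0], "claw": -0.24}, {"translation": [0, 0, 0.05], "rotation": [0, 0, 0], "claw": -0.24}, {"translation": [0, 0, 0.05], "rotation": [0, 0, 0], "claw": -0.24}, {"translation": [0, 0.05, 0.01], "rotation": [0, 0, 0], "claw": -0.24}, {"translation": [0, 0.05, 0], "rotation": [0, 0, 0], "claw": -0.24}, {"translation": [0, 0.05, 0], "rotation": [0, 0, 0], "claw": -0.24}, {"translation": [0, 0, 0], "rotation": [0, 0, 0], "claw": -0.24}]}}

```text
time: 39.58
ee_pos: [0.5517, 0.0196, 0.2128]
tcp_rot: [-0.001, 0.999, 0.044, 0.0]
ft_force: [0.1, -1.7, -0.3]
opening: 0.0329
finger_force: 0.0
```

```bash
python3 seat.py
python3 - <<'E'
from rig import r
import cv2
cv2.imwrite("pics/end.png",r.grab_frame("side")["image"][100:400,180:480,::-1])
E
```

```text
scene bay 1 127 z 0.1104 own xy [-0.0025 -0.0712] rgb [ 93. 207. 110.]
scene bay 2 136 z 0.1105 own xy [-0.0036 -0.0229] rgb [255. 161.  74.]
scene bay 3 143 z 0.1105 own xy [-0.003   0.0243] rgb [ 82. 127. 232.]
scene bay 4 153 z 0.1103 own xy [-0.0026  0.0726] rgb [250.  72.  74.]
side bay 1 78 z 0.1103 own xy [-0.0016 -0.0698] rgb [ 66.  173.5  91. ]
side bay 2 80 z 0.1105 own xy [ 0.0006 -0.0218] rgb [245.5 137.5  32.5]
side bay 3 93 z 0.1101 own xy [-0.0008  0.0259] rgb [ 49.  99. 194.]
side bay 4 101 z 0.1104 own xy [-0.0019  0.0747] rgb [225.  44.  39.]
```

View pics/end.png

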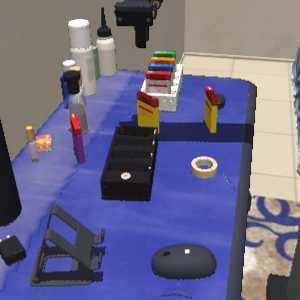

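The picture shows the old dock empty and all four drives in order in the new dock (165,60)–(160,85). The mouse, earphone case and tape have not moved.

```bash
python3 -c "
from rig import r
print(r.close_job())"
```

```text
the job is handed in; nothing more can be done
None
```

All four drives (green, orange, blue, red in bays 1–4) are fully seated in the new dock and the job is handed in; on its first try green came down on the dock top beside bay 1 and slipped in the grip, and I corrected that before seating it.

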